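Ready the spice mill and hold up the fullest tin

ROBOT

A 6-joint arm with a two-finger parallel gripper is mounted at the origin on the work surface. World frame = base frame: x ahead of the robot, y to its left, z up, the work surface at z = 0. Lengths are in m, angles in rad, forces in N, time in s.
With the tool pointing down it reaches from about 0.425 to 0.95 m from the base axis. Payload 3.5 kg.
Tool frame: the origin (TCP) lies at the very end of the fingers, on their centre line; the grasp point (between the pads) lies 19 mm behind it; z points along the fingers, y is the line along which they close (so a half turn about z gives the same grasp; the last joint's range is limited). The gripper opens to 85 mm and grips with 20 to 120 N. Pads are 22 mm wide; open, the fingers measure 114 mm over their backs; the gripper's body (76 mm by 85 mm) begins 54 mm behind the grasp point. The pads swing forward as they close: fully open they stand 13 mm farther back than shut.
Start: joints at [-1.419, 0.286, 1.577, -0, 1.279, -0.15], TCP at [0.201, -0.644, 0.206] pointing down, gripper open.
Joint ranges: [-2.77, 2.77], [-0.9, 2.22], [0.21, 2.48], [-1.53, 4.67], [0.24, 2.81], [-2.84, 2.84]. Speed limits (rad/s): [2.79, 2.79, 3.14, 3.14, 3.14, 3.14].

INTERFACE

Orientations are given as a unit quaternion [x, y, z, w].
In Python, from plant import ctrl, optics, sign_off gives the robot as it stands.
- The arm moves only by the shell command python3 -m creep 'ROWS' [FORCE]. ROWS is JSON, a list of rows, each an object of numbers: "x", "y", "z": the shift along the tool's x, y, z in mm; "rx", "ry", "rz": the turn, a rotation vector about the tool's x, y, z in degrees; "grip": the opening, from 0 (shut) to 1 (fully open). In form: [{"x": .., "y": .., "z": .., "rx": .., "ry": .., "rz": .., "grip": ..}, ...]. A call has exactly 10 rows; each row shifts and turns the commanded pose from where the row before left it, along the tool's axes as they then stand; what a row does not reach is not made up. A row lasts 1/12 s, in which the tool goes at most 41.7 mm and 7.16 degrees, less where a joint would pass 70% of its speed; a pose out of reach is approached as far as the arm can. A call with a gripper value outside its range is refused whole. The fingers move at their own pace and stop on an object; FORCE is the grip in N (left out, the last holds). Time passes only in rows, so rows that do not move let the fingers close, or fill a call up. It gives the time, the measured TCP pose, the force, the opening and the grip force at its end, in the units of the state.
- ctrl.get_state(): the state, without advancing time (a new reading comes with each control period).
- optics.read_camera(name): name is "scene" or "side" or "wrist"; returns a dict with "color" (480x640x3 uint8, blue, green, red), "K" (3x3 intrinsics, pixels), "R" (3x3) and "t" (3): a world point X has camera coordinates R X + t. Camera axes: x right, y down, z forward; pixel columns grow to the right and rows downward; lengths in m; the calibration is good to about 2 mm. A picture is of the moment at which its call begins. There is no depth.
- sign_off(): hands the job in; it is judged then, once.
The state is a dict: "time": time; "qpos": joint angles; "dq": joint speeds; "joint_efforts": joint torques, N m; "eef_pos": TCP position; "tcp_rot": TCP orientation; "contact_force": force on the tool from outside, world axes, zero at the start; "wrist_torque": the same for the moment, N m; "opening": opening from 0.0 (shut) to 1.0 (fully open); "finger_force": force on a finger pad.
Only numpy, scipy, OpenCV 4.12 (cv2) and the standard library are available. Lean on these libraries where they do the work, as an engineer would, in place of code of your own. Each camera call takes 0.05 s, during which the arm holds its last target. There are 200 camera calls.

TASK

Get the spice mill ready for filling: fit the loose crank on to the mill's square shaft, fully down, and let go of it. Then find by feel which of the three identical closed tins is the heaviest, with the two lighter ones left standing upright on the cart, and finish while still holding the heaviest one upright in the gripper, its underside about 20 cm above the cart and touching nothing else. Do not tip any tin over, and leave the bottle, the bowls and the wooden lid where they are.

Things in the scene. Friction and masses are not known exactly. Their poses are not given: they have to be found in the camera images.
- cart: stainless prep cart whose flat top is the work surface, at height 0; fixed
- mill: spice mill fixed to the cart: 90 mm square foot, round body 80 mm wide, 70 mm tall, 34 mm collar to 75 mm, then an upright steel shaft 14 mm square to 95 mm, narrowing to 11 mm square at its top (97 mm). Origin: centre of the foot's underside; z up; shaft flats and foot sides parallel to x and y
- seat (a point): point on the shaft's axis at the top of the collar, 75 mm above the mill's origin, where the crank's underside comes to rest; axes as the mill's
- crank: loose 160 g crank lying right way up: square hub 26 x 26 mm, 56 mm tall, square bore 16.4 mm wide, 24 mm deep in its underside; flat arm 14 mm wide, 7 mm thick, at the bottom, to x = 99 mm, with upright 20 mm knob at x = 90 mm (top at 37 mm). Origin: centre of hub's underside; x along arm, z up; bore sides parallel to x, y. Fits in any of four quarter turns; 1.2 mm play each side
- tin_a: closed round brass tin, 60 mm diameter, 90 mm tall, straight sides, one of three alike, in a loose row from left to middle, centres 100 mm or more apart. Origin: centre of its underside; z up; yaw means nothing. Weighs 1.3 to 4.7 N; the heaviest, drawn anew each time, weighs at least 1.8 N more than each other. The load inside has a little play
- tin_b: closed round brass tin, 60 mm diameter, 90 mm tall, straight sides, one of three alike, in a loose row from left to middle, centres 100 mm or more apart. Origin: centre of its underside; z up; yaw means nothing. Weighs 1.3 to 4.7 N; the heaviest, drawn anew each time, weighs at least 1.8 N more than each other. The load inside has a little play
- tin_c: closed round brass tin, 60 mm diameter, 90 mm tall, straight sides, one of three alike, in a loose row from left to middle, centres 100 mm or more apart. Origin: centre of its underside; z up; yaw means nothing. Weighs 1.3 to 4.7 N; the heaviest, drawn anew each time, weighs at least 1.8 N more than each other. The load inside has a little play
- bottle: push dispenser bottle in frosted plastic, 66 mm diameter, 193 mm tall, bystander, left, beyond the tins. Origin: centre of its underside; z up
- big_bowl: larger white plastic bowl, 200 mm across, 75 mm tall, bystander, far side of the cart. Origin: centre of its underside; z up
- orange_bowl: orange plastic bowl, 156 mm across, nested in the larger one, bystander, in the larger bowl. Origin: centre of its underside; z up
- wooden_lid: round wooden pot lid, 170 mm diameter, 14 mm thick with a 28 mm knob rising to 36 mm, bystander, far side of the cart. Origin: centre of its underside; z up
There are look-alikes about, which are no part of the job. Of the things shaped like the crank, the dark steel one is meant.

How it is judged:
On the way:
1. the crank sits fully down on the mill's shaft and has been let go (z of crank in the frame of seat between -0.004 and 0.004 m and horizontal distance between crank and seat below 0.005 m and angle between crank's own z axis and vertical below 0.12 rad and contact force between the fingers and crank below 0.1 N), for 0.3 s.
At the end, for the whole second after the job is handed in: Crank seated (4 mm in height, 5 mm off axis, 0.12 rad) and let go; the heaviest tin gripped, still, upright within 0.25 rad, over 120 mm above the cart, touching only the gripper; both lighter tins (under 2.85 N each) upright on the cart, let go (all of step 1 and ((height (world z) of tin_a above 0.12 m and contact force between the fingers and tin_a above 1 N and angle between tin_a's own z axis and vertical below 0.25 rad and linear speed of tin_a below 0.05 m/s and contact force between tin_a and cart below 0.1 N and contact force between tin_a and mill below 0.1 N and contact force between tin_a and crank below 0.1 N and contact force between tin_a and bottle below 0.1 N and contact force between tin_a and big_bowl below 0.1 N and contact force between tin_a and orange_bowl below 0.1 N and contact force between tin_a and wooden_lid below 0.1 N and contact force between tin_b and cart between 0.7 and 2.85 N and angle between each of tin_b, tin_c's own z axis and vertical below 0.1 rad and height (world z) of each of tin_b, tin_c below 0.005 m and contact force between each of tin_b, tin_c and tin_a below 0.1 N and contact force between the fingers and tin_b below 0.1 N and contact force between tin_c and cart between 0.7 and 2.85 N and contact force between the fingers and tin_c below 0.1 N) or (height (world z) of tin_b above 0.12 m and contact force between the fingers and tin_b above 1 N and angle between tin_b's own z axis and vertical below 0.25 rad and linear speed of tin_b below 0.05 m/s and contact force between tin_b and cart below 0.1 N and contact force between tin_b and mill below 0.1 N and contact force between tin_b and crank below 0.1 N and contact force between tin_b and bottle below 0.1 N and contact force between tin_b and big_bowl below 0.1 N and contact force between tin_b and orange_bowl below 0.1 N and contact force between tin_b and wooden_lid below 0.1 N and contact force between tin_a and cart between 0.7 and 2.85 N and angle between each of tin_a, tin_c's own z axis and vertical below 0.1 rad and height (world z) of each of tin_a, tin_c below 0.005 m and contact force between each of tin_a, tin_c and tin_b below 0.1 N and contact force between the fingers and tin_a below 0.1 N and contact force between tin_c and cart between 0.7 and 2.85 N and contact force between the fingers and tin_c below 0.1 N) or (height (world z) of tin_c above 0.12 m and contact force between the fingers and tin_c above 1 N and angle between tin_c's own z axis and vertical below 0.25 rad and linear speed of tin_c below 0.05 m/s and contact force between tin_c and cart below 0.1 N and contact force between tin_c and mill below 0.1 N and contact force between tin_c and crank below 0.1 N and contact force between tin_c and bottle below 0.1 N and contact force between tin_c and big_bowl below 0.1 N and contact force between tin_c and orange_bowl below 0.1 N and contact force between tin_c and wooden_lid below 0.1 N and contact force between tin_a and cart between 0.7 and 2.85 N and angle between each of tin_a, tin_b's own z axis and vertical below 0.1 rad and height (world z) of each of tin_a, tin_b below 0.005 m and contact force between each of tin_a, tin_b and tin_c below 0.1 N and contact force between the fingers and tin_a below 0.1 N and contact force between tin_b and cart between 0.7 and 2.85 N and contact force between the fingers and tin_b below 0.1 N))); the arm keeps its last pose, push and grip.
It fails at once if a tin was tipped over (angle between any of tin_a, tin_b, tin_c's own z axis and vertical above 0.6 rad).
It fails at once if a bystander was disturbed (moved more than 30 mm) (distance of any of bottle, big_bowl, orange_bowl, wooden_lid from where it was at the start of the episode above 0.03 m).
It also fails if it takes over 72 s, if anything falls off the work surface, if the arm or the gripper's body presses on something with over 40 N, if the wrist force passes 120 N, or if a joint passes its speed limit or range.

## Working session

There is one attempt and no reset: what is moved stays moved. The work goes in short steps, Python scripts to look and compute and a shell command to move; the robot and the scene stay as the last step left them, time stands still between calls to the robot, and variables do not carry over. Pictures are saved under pics/ and viewed, at most 10 in all, crops included, and the job is handed in when it is done.

```bash
ls && mkdir -p pics && python3 - <<'E'
from plant import ctrl, optics
import cv2, numpy as np, pickle
s=ctrl.get_state(); print(s)
d={}
for n in ("scene","side"):
    c=optics.read_camera(n); d[n]=c; cv2.imwrite(f"pics/{n}0.png",c["color"]); print(n,c["K"].tolist(),(-c["R"].T@c["t"]).tolist(),c["R"][2].tolist())
c=optics.read_camera("wrist"); d["wrist"]=c; cv2.imwrite("pics/wrist0.png",c["color"])
print((-c["R"].T@c["t"]).tolist(),c["R"].tolist())
pickle.dump(d,open("d0.pkl","wb"))
E
```

```text
pics
{'time': 0.0, 'qpos': array([-1.41898935e+00,  2.87143207e-01,  1.57820646e+00,  2.29157654e-05,
        1.27860617e+00, -1.49992085e-01]), 'dq': array([-0.0005694 , -0.00160805, -0.00014855, -0.00096624,  0.00229054,
        0.00032751]), 'joint_efforts': array([-3.83937195e-04, -4.05982590e+01, -2.92626143e+01, -1.67430180e-04,
        5.88153605e-03,  7.47576252e-06]), 'eef_pos': array([ 0.20056344, -0.64374995,  0.20414629]), 'tcp_rot': array([ 9.88636062e-01,  1.50324119e-01,  9.89610810e-06, -1.18159668e-03]), 'contact_force': array([-0.10073423, -0.15994923, -0.36306416]), 'wrist_torque': array([-0.02160702,  0.01224932,  0.01009457]), 'finger_force': 0.0, 'opening': 0.9993119648872797}
scene [[465.76100109660246, 0.0, 318.81865037209633], [0.0, 465.76100109660246, 235.95498144668304], [0.0, 0.0, 1.0]] [1.2576978767013647, 0.18758388939269455, 0.7147834584093411] [-0.7260070401080334, -0.12204204631248244, -0.6767713917161645]
side [[446.8271831968648, 0.0, 325.87827730079556], [0.0, 446.8271831968648, 235.22523105818334], [0.0, 0.0, 1.0]] [0.433012906531989, -0.5044205150014837, 0.7664006721876194] [0.1629990753415312, 0.639748288942157, -0.7511014766550447]
[0.26847920879360554, -0.6237081546498497, 0.3728183695800231] [[0.2979061813330424, -0.954594706588815, -0.0009237294953903214], [-0.9162908252710212, -0.2862235532206028, 0.2801556729854415], [-0.26769951559111443, -0.08261370185622298, -0.9599541372471372]]
```

View pics/scene0.png

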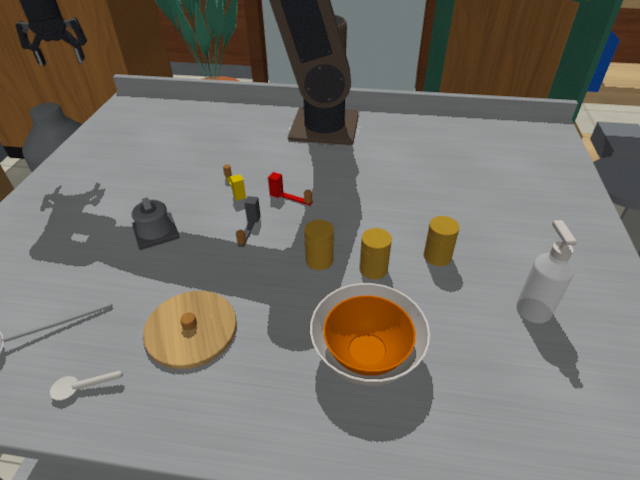

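View pics/side0.png

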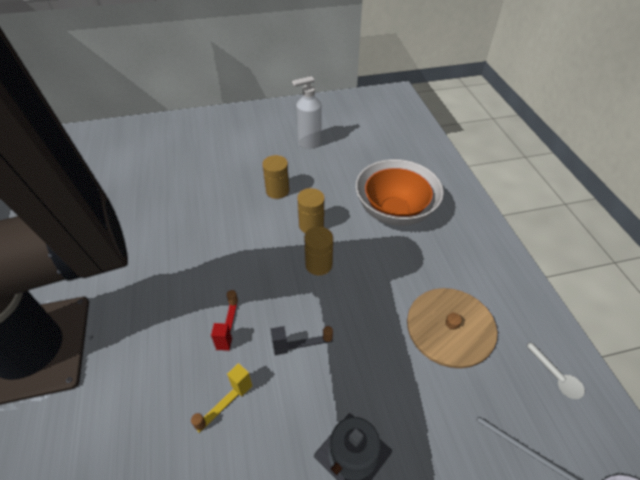

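The scene picture shows the dark crank with its hub at (253,209) and knob at (241,238), the mill at (152,222), and the tins at (320,245), (376,253) and (441,241). The side picture shows the hub at (279,340), the knob at (327,334), the mill shaft at (356,437), and the tins at (319,251), (311,211) and (276,177).

```bash
cat > h.py <<'E'
import numpy as np, cv2, pickle
from scipy.spatial.transform import Rotation as Ro
def ray(c,uv):
    p=cv2.undistortPoints(np.array([[uv]],float),c["K"],None)[0,0]
    d=c["R"].T@np.array([p[0],p[1],1]); return -c["R"].T@c["t"], d/np.linalg.norm(d)
def plane(c,uv,z):
    o,d=ray(c,uv); return o+d*(z-o[2])/d[2]
def tri(obs):  # [(cam,uv),...] -> point, rms miss of rays (m)
    A=0;b=0;L=[]
    for c,uv in obs:
        o,d=ray(c,uv); P=np.eye(3)-np.outer(d,d); A=A+P; b=b+P@o; L.append((P,o))
    X=np.linalg.solve(A,b); return X, np.sqrt(np.mean([np.sum((P@(X-o))**2) for P,o in L]))
def proj(c,X):
    q=c["K"]@(c["R"]@np.asarray(X)+c["t"]); return q[:2]/q[2]
def blobs(mask,amin=60):
    n,l,s,ce=cv2.connectedComponentsWithStats(mask.astype(np.uint8),connectivity=8)
    return [(ce[i],s[i],l==i) for i in range(1,n) if s[i,4]>=amin]
E
python3 - <<'E'
from h import *
np.set_printoptions(precision=4,suppress=True)
d=pickle.load(open("d0.pkl","rb")); S,D=d["scene"],d["side"]
for n,a,b in [("hubtop",(253,201),(278,331)),("knobtop",(241,233),(327,330)),("millshaft",(147,202),(356,434)),("yhub",(238,180),(239,371)),("rhub",(276,177),(222,328))]:
    print(n,*tri([(S,a),(D,b)]))
# tins: hsv blobs
for n,c in (("scene",S),("side",D)):
    h=cv2.cvtColor(c["color"],cv2.COLOR_BGR2HSV)
    m=(h[...,0]>14)&(h[...,0]<28)&(h[...,1]>185)&(h[...,2]>40)
    for ce,s,_ in blobs(m,150): print(n,ce,s, [tuple(int(v) for v in h[int(ce[1]),int(ce[0])])])
W=d["wrist"]; print(proj(W,[.2,-.644,.2]))
E
```

```text
hubtop [ 0.4508 -0.099   0.0529] 0.0008220003415292935
knobtop [ 0.5392 -0.1056  0.0319] 0.0002593318966750681
millshaft [ 0.5313 -0.3111  0.0896] 0.0003201140462415945
yhub [ 0.3745 -0.1571  0.0516] 0.0006212285325758612
rhub [ 0.3534 -0.0682  0.0531] 0.0007422136536712503
scene [236.8495 186.0234] [226 175  20  25 299] [(25, 255, 128)]
scene [441.1716 239.7851] [ 425  217   34   49 1154] [(21, 194, 104)]
scene [319.1603 244.0788] [ 305  220   28   49 1117] [(20, 191, 108)]
scene [375.155  252.4465] [ 361  229   30   50 1187] [(21, 183, 106)]
scene [370.825  343.3635] [ 324  296   91   76 3120] [(16, 255, 194)]
side [232.4667 389.5041] [205 366  46  58 615] [(24, 104, 159)]
[317.78   281.3977]
```

View pics/wrist0.png

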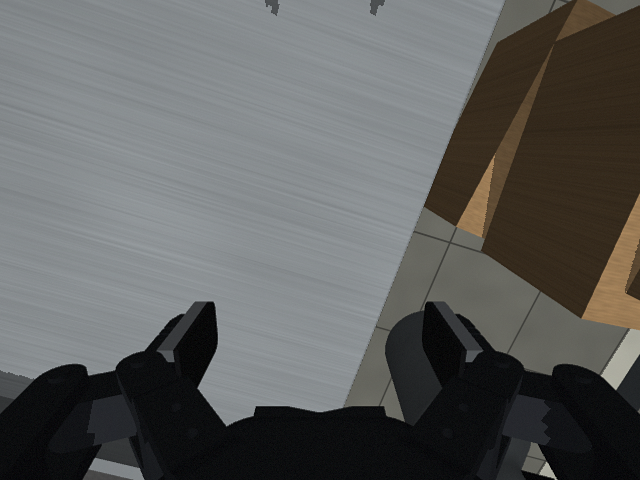

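The wrist picture shows bare cart, with the fingertips at the bottom around row 300. I'll move over the mill and crank now and measure them with the wrist camera on the way.

```bash
cat > look.py <<'E'
import sys
from h import *
from plant import ctrl, optics
def look(n,cam="wrist"):
    c=optics.read_camera(cam); pickle.dump(c,open(f"{n}.pkl","wb")); cv2.imwrite(f"pics/{n}.png",c["color"]); return c
if __name__=="__main__": [look(a) for a in sys.argv[1:]]
E
python3 -m creep '[{"x":33,"y":-17},{"x":33,"y":-17},{"x":33,"y":-17},{"x":33,"y":-17},{"x":33,"y":-17},{"x":33,"y":-17},{"x":33,"y":-17},{"x":33,"y":-17},{"x":0},{"x":0}]' && python3 look.py m1 && python3 -m creep '[{"x":30},{"x":30},{"y":-30},{"y":-30},{"x":0},{"x":0},{"x":0},{"x":0},{"x":0},{"x":0}]' && python3 look.py m2
```

```text
$[0]: bad value
```

```bash
python3 -m creep '[{"x":33,"y":-17,"z":0,"rx":0,"ry":0,"rz":0,"grip":1},{"x":33,"y":-17,"z":0,"rx":0,"ry":0,"rz":0,"grip":1},{"x":33,"y":-17,"z":0,"rx":0,"ry":0,"rz":0,"grip":1},{"x":33,"y":-17,"z":0,"rx":0,"ry":0,"rz":0,"grip":1},{"x":33,"y":-17,"z":0,"rx":0,"ry":0,"rz":0,"grip":1},{"x":33,"y":-17,"z":0,"rx":0,"ry":0,"rz":0,"grip":1},{"x":33,"y":-17,"z":0,"rx":0,"ry":0,"rz":0,"grip":1},{"x":33,"y":-17,"z":0,"rx":0,"ry":0,"rz":0,"grip":1},{"x":0,"y":0,"z":0,"rx":0,"ry":0,"rz":0,"grip":1},{"x":0,"y":0,"z":0,"rx":0,"ry":0,"rz":0,"grip":1}]' && python3 look.py m1 && python3 -m creep '[{"x":30,"y":0,"z":0,"rx":0,"ry":0,"rz":0,"grip":1},{"x":30,"y":0,"z":0,"rx":0,"ry":0,"rz":0,"grip":1},{"x":0,"y":-30,"z":0,"rx":0,"ry":0,"rz":0,"grip":1},{"x":0,"y":-30,"z":0,"rx":0,"ry":0,"rz":0,"grip":1},{"x":0,"y":0,"z":0,"rx":0,"ry":0,"rz":0,"grip":1},{"x":0,"y":0,"z":0,"rx":0,"ry":0,"rz":0,"grip":1},{"x":0,"y":0,"z":0,"rx":0,"ry":0,"rz":0,"grip":1},{"x":0,"y":0,"z":0,"rx":0,"ry":0,"rz":0,"grip":1},{"x":0,"y":0,"z":0,"rx":0,"ry":0,"rz":0,"grip":1},{"x":0,"y":0,"z":0,"rx":0,"ry":0,"rz":0,"grip":1}]' && python3 look.py m2 && python3 -c "
import cv2,numpy as np
a=[cv2.resize(cv2.imread(f'pics/m{i}.png'),(400,300)) for i in (1,2)]
cv2.imwrite('pics/mm.png',np.hstack(a))"
```

```text
time: 0.98
eef_pos: [0.4135, -0.4345, 0.2052]
tcp_rot: [0.988, 0.152, -0.0, -0.0]
contact_force: [-0.4, -1.1, 0.7]
opening: 1.002
finger_force: 0.0
time: 1.87
eef_pos: [0.4517, -0.3621, 0.2058]
tcp_rot: [0.989, 0.15, 0.0, 0.0]
contact_force: [-0.9, 0.1, 0.9]
opening: 1.001
finger_force: 0.0
```

View pics/mm.png

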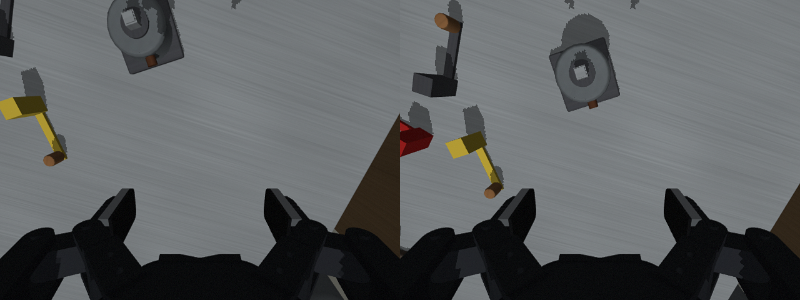

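m1 and m2 side by side show the mill. In m2 (full-size pixels) the shaft top is at about (290,115), with the foot's corners around it, and the dark crank is at left with its hub near (52,135). I'll enlarge the mill and crank.

```bash
python3 - <<'E'
import cv2,numpy as np
a=cv2.imread('pics/m1.png');b=cv2.imread('pics/m2.png')
f=lambda i,x,y,w,h,s:cv2.resize(i[y:y+h,x:x+w],None,fx=s,fy=s,interpolation=cv2.INTER_NEAREST)
A=f(a,180,0,60,48,5);B=f(b,262,90,60,48,5);C=f(b,230,50,130,140,2.3077);D=f(b,10,5,110,160,2)
out=np.zeros((600,800,3),np.uint8)
out[:240,:300]=A;out[:240,300:600]=B;out[250:250+C.shape[0],:C.shape[1]]=C;out[250:570,310:530]=D
cv2.imwrite('pics/crop1.png',out)
E
```

```text
(no output)
```

View pics/crop1.png

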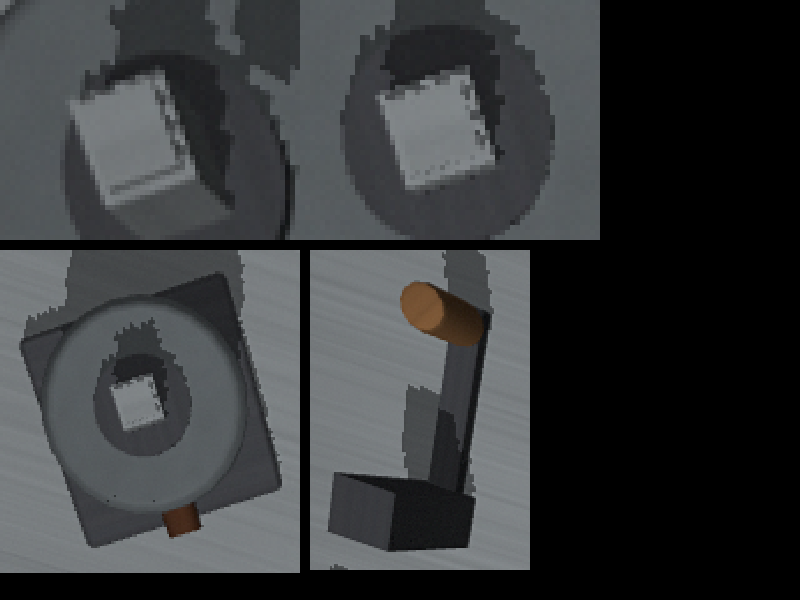

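The crops show the shaft top, with m2 corners at about (278,109), (296,103), (301,122) and (283,128). The foot corners and the crank's hub top face (corners around (21,116) to (52,125)) are also clear. Next I'll refine and triangulate.

```bash
python3 - <<'E'
from h import *
np.set_printoptions(precision=4,suppress=True)
m1,m2=[pickle.load(open(f"m{i}.pkl","rb")) for i in (1,2)]
d=pickle.load(open("d0.pkl","rb"));S=d["scene"];D=d["side"]
def sq(c,box,thr):
    x,y,w,h=box; g=cv2.cvtColor(c["color"],cv2.COLOR_BGR2GRAY)[y:y+h,x:x+w]
    m=cv2.morphologyEx((g>thr).astype(np.uint8),cv2.MORPH_CLOSE,np.ones((3,3)))
    b=max(blobs(m,20),key=lambda t:t[1][4]); r=cv2.minAreaRect(np.argwhere(b[2])[:,::-1].astype(np.float32))
    return np.array(r[0])+[x,y],r
a,ra=sq(m1,(190,8,36,42),112); b,rb=sq(m2,(272,98,36,34),112); print("shaft px",a,ra[1],b,rb[1:])
a2=np.array((206.6,27.2)); b2=np.array((289.6,115.5))
print("wrist pair",*tri([(m1,a2),(m2,b2)])); print("all",*tri([(m1,a2),(m2,b2),(D,(356,434)),(S,(147,202))]))
print("m2 z.096",plane(m2,b2,.096),"m1",plane(m1,a2,.096))
q=np.array([plane(m2,p,.096)[:2] for p in [(277.8,109),(296,103.4),(301.2,122),(283.4,127.6)]])
f=np.array([plane(m2,p,.008)[:2] for p in [(239.5,89.9),(326.2,60.4),(351.3,152.7),(270.3,178.7)]])
for n,P in (("shaft",q),("foot",f)):
    e=np.roll(P,-1,0)-P; print(n,P.mean(0),np.linalg.norm(e,axis=1),np.degrees(np.arctan2(e[:,1],e[:,0]))%90)
h=np.array([plane(m2,p,.056)[:2] for p in [(21.5,116),(52,125.5),(49.5,155.5),(19.5,146.5)]])
e=np.roll(h,-1,0)-h; print("hub",h.mean(0),np.linalg.norm(e,axis=1),np.degrees(np.arctan2(e[:,1],e[:,0]))%90)
k=plane(m2,(66,33.5),.037); print("knob",k,np.linalg.norm(k[:2]-h.mean(0)),np.degrees(np.arctan2(*(k[:2]-h.mean(0))[::-1])))
print("hub tri",*tri([(m2,(35.6,135.9)),(S,(253,201)),(D,(278,331))]))
E
```

```text
shaft px [206.15  27.45] (21.819713592529297, 18.973663330078125) [288.85 115.05] ((18.973663330078125, 18.024980545043945), 71.56504821777344)
wrist pair [ 0.5311 -0.3151  0.0953] 2.58259831455652e-07
all [ 0.5314 -0.3125  0.0894] 0.0014344165820218396
m2 z.096 [ 0.531  -0.3151  0.096 ] m1 [ 0.5309 -0.3153  0.096 ]
shaft [ 0.531  -0.3151] [0.0142 0.0136 0.0141 0.0137] [33.1978 32.9585 33.7658 33.3327]
foot [ 0.5309 -0.3153] [0.0878 0.0886 0.0874 0.089 ] [34.3908 34.3054 34.649  34.5621]
hub [ 0.4508 -0.1048] [0.0257 0.0263 0.0258 0.0264] [89.7446  0.4377 89.978   0.1118]
knob [ 0.5402 -0.1088  0.037 ] 0.08945006760450015 -2.5387105876937364
hub tri [ 0.4502 -0.0997  0.0518] 0.0013826783168878328
```

Measured mill axis: (0.531, -0.315). The top triangulates to 95 mm, the sides to 14 mm and 88–89 mm, and the yaw is about 34°, all as the text says they should be. Next I go over the crank.

```bash
python3 -m creep '[{"x":10.8,"y":-35.3,"z":0,"rx":0,"ry":0,"rz":0,"grip":1},{"x":10.8,"y":-35.3,"z":0,"rx":0,"ry":0,"rz":0,"grip":1},{"x":10.8,"y":-35.3,"z":0,"rx":0,"ry":0,"rz":0,"grip":1},{"x":10.8,"y":-35.3,"z":0,"rx":0,"ry":0,"rz":0,"grip":1},{"x":10.8,"y":-35.3,"z":0,"rx":0,"ry":0,"rz":0,"grip":1},{"x":10.8,"y":-35.3,"z":0,"rx":0,"ry":0,"rz":0,"grip":1},{"x":10.8,"y":-35.3,"z":0,"rx":0,"ry":0,"rz":0,"grip":1},{"x":0,"y":0,"z":0,"rx":0,"ry":0,"rz":6.2,"grip":1},{"x":0,"y":0,"z":0,"rx":0,"ry":0,"rz":6.2,"grip":1},{"x":0,"y":0,"z":0,"rx":0,"ry":0,"rz":6.2,"grip":1}]' && python3 -m creep '[{"x":0,"y":0,"z":0,"rx":0,"ry":0,"rz":0,"grip":1},{"x":0,"y":0,"z":0,"rx":0,"ry":0,"rz":0,"grip":1},{"x":0,"y":0,"z":0,"rx":0,"ry":0,"rz":0,"grip":1},{"x":0,"y":0,"z":0,"rx":0,"ry":0,"rz":0,"grip":1},{"x":0,"y":0,"z":0,"rx":0,"ry":0,"rz":0,"grip":1},{"x":0,"y":0,"z":0,"rx":0,"ry":0,"rz":0,"grip":1},{"x":0,"y":0,"z":0,"rx":0,"ry":0,"rz":0,"grip":1},{"x":0,"y":0,"z":0,"rx":0,"ry":0,"rz":0,"grip":1},{"x":0,"y":0,"z":0,"rx":0,"ry":0,"rz":0,"grip":1},{"x":0,"y":0,"z":0,"rx":0,"ry":0,"rz":0,"grip":1}]' && python3 look.py c1 && python3 -m creep '[{"x":0,"y":0,"z":15,"rx":0,"ry":0,"rz":0,"grip":1},{"x":0,"y":0,"z":15,"rx":0,"ry":0,"rz":0,"grip":1},{"x":0,"y":0,"z":15,"rx":0,"ry":0,"rz":0,"grip":1},{"x":0,"y":0,"z":15,"rx":0,"ry":0,"rz":0,"grip":1},{"x":0,"y":0,"z":0,"rx":0,"ry":0,"rz":0,"grip":1},{"x":0,"y":0,"z":0,"rx":0,"ry":0,"rz":0,"grip":1},{"x":0,"y":0,"z":0,"rx":0,"ry":0,"rz":0,"grip":1},{"x":0,"y":0,"z":0,"rx":0,"ry":0,"rz":0,"grip":1},{"x":0,"y":0,"z":0,"rx":0,"ry":0,"rz":0,"grip":1},{"x":0,"y":0,"z":0,"rx":0,"ry":0,"rz":0,"grip":1}]' && python3 look.py c2 && python3 - <<'E'
import cv2,numpy as np
a=cv2.imread('pics/c1.png');b=cv2.imread('pics/c2.png')
cv2.imwrite('pics/crop2.png',np.hstack([a[:300,120:520],b[:300,120:520]]))
E
```

```text
time: 2.75
eef_pos: [0.4507, -0.1019, 0.2059]
tcp_rot: [1.0, -0.013, 0.0, 0.0]
contact_force: [0.5, 0.3, 0.4]
opening: 0.998
finger_force: 0.0
time: 3.58
eef_pos: [0.4505, -0.1026, 0.2055]
tcp_rot: [1.0, -0.011, -0.0, -0.0]
contact_force: [-0.4, 0.1, -0.2]
opening: 1.002
finger_force: 0.0
time: 4.47
eef_pos: [0.451, -0.1028, 0.1465]
tcp_rot: [1.0, -0.011, 0.001, 0.0]
contact_force: [-0.2, -0.3, 0.7]
opening: 1.005
finger_force: 0.0
```

View pics/crop2.png

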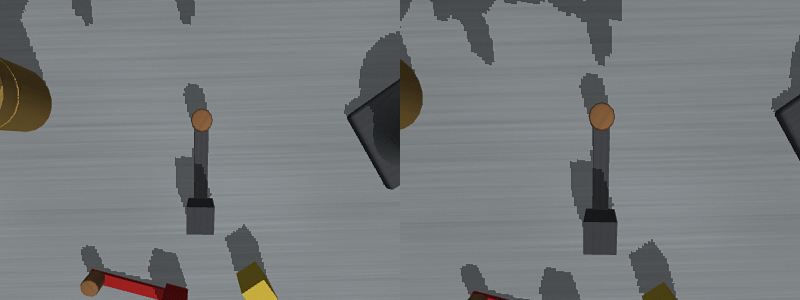

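The crop shows the crank straight below the gripper. The hub top face is centred at about (320,220) in c1 and (320,238) in c2, and the knob top is at (322,120) and (322,116). The mill is at right and the red and yellow look-alikes are at the bottom.

```bash
python3 - <<'E'
from h import *
np.set_printoptions(precision=4,suppress=True)
cs=[pickle.load(open(f"c{i}.pkl","rb")) for i in (1,2)]
H=[];K=[]
for c,s in zip(cs,((320,220),(320,240))):
    g=cv2.cvtColor(c["color"],cv2.COLOR_BGR2GRAY); hv=cv2.cvtColor(c["color"],cv2.COLOR_BGR2HSV)
    m=np.abs(g.astype(int)-int(g[s[1],s[0]]))<14; m[:s[1]-40]=0
    b=[t for t in blobs(m,100) if t[2][s[1],s[0]]][0]; r=cv2.minAreaRect(np.argwhere(b[2])[:,::-1].astype(np.float32)); print(g[s[1],s[0]],r)
    H.append(r[0]); cor=np.array([plane(c,p,.056)[:2] for p in cv2.boxPoints(r)]); e=np.roll(cor,-1,0)-cor
    print("hub@56",cor.mean(0),np.linalg.norm(e,axis=1),np.degrees(np.arctan2(e[:,1],e[:,0])))
    m=(hv[...,0]<18)&(hv[...,1]>90)&(hv[...,2]>95); m[:,:280]=0;m[:,360:]=0;m[160:]=0
    b=max(blobs(m,50),key=lambda t:t[1][4]); (k,rad)=cv2.minEnclosingCircle(np.argwhere(b[2])[:,::-1].astype(np.float32)); K.append(k); kk=plane(c,k,.037); print("knob",k,rad,kk, np.degrees(np.arctan2(*(kk[:2]-cor.mean(0))[::-1])), np.linalg.norm(kk[:2]-cor.mean(0)))
print("tri hub",*tri([(cs[0],H[0]),(cs[1],H[1])]),"knob",*tri([(cs[0],K[0]),(cs[1],K[1])]))
E
```

```text
63 ((319.0132751464844, 219.6543731689453), (28.978574752807617, 28.286779403686523), 2.2025980949401855)
hub@56 [ 0.4518 -0.1034] [0.0269 0.0267 0.0269 0.0273] [ -4.1038 -93.4979 177.2282  86.4444]
knob (321.9137878417969, 119.60344696044922) 10.603900909423828 [ 0.5409 -0.108   0.037 ] -2.980013586071198 0.08921567341354096
62 ((317.5, 234.5), (39.0, 37.0), 90.0)
hub@56 [ 0.4537 -0.1026] [0.028  0.0309 0.0289 0.0309] [-91.2877 179.4928  88.6996  -2.1999]
knob (321.5, 116.0) 13.009712219238281 [ 0.5408 -0.1076  0.037 ] -3.282311940961872 0.08722915205636708
tri hub [ 0.4426 -0.1027  0.0126] 0.0005236621443180887 knob [ 0.5415 -0.1079  0.0274] 0.0002411547238869221
```

```bash
python3 - <<'E'
from h import *
cs=[pickle.load(open(f"c{i}.pkl","rb")) for i in (1,2)]
print("hub",*tri([(cs[0],(320,220)),(cs[1],(320,238.5))]), plane(cs[1],(320,238.5),.056))
E
python3 -m creep '[{"x":0.7,"y":0.8,"z":13,"rx":0,"ry":0,"rz":1.7,"grip":1},{"x":0,"y":0,"z":13,"rx":0,"ry":0,"rz":0,"grip":1},{"x":0,"y":0,"z":13,"rx":0,"ry":0,"rz":0,"grip":1},{"x":0,"y":0,"z":13,"rx":0,"ry":0,"rz":0,"grip":1},{"x":0,"y":0,"z":13,"rx":0,"ry":0,"rz":0,"grip":1},{"x":0,"y":0,"z":13,"rx":0,"ry":0,"rz":0,"grip":1},{"x":0,"y":0,"z":13,"rx":0,"ry":0,"rz":0,"grip":1},{"x":0,"y":0,"z":13,"rx":0,"ry":0,"rz":0,"grip":1},{"x":0,"y":0,"z":13,"rx":0,"ry":0,"rz":0,"grip":1},{"x":0,"y":0,"z":13,"rx":0,"ry":0,"rz":0,"grip":1}]' 50 && python3 -m creep '[{"x":0,"y":0,"z":0,"rx":0,"ry":0,"rz":0,"grip":0},{"x":0,"y":0,"z":0,"rx":0,"ry":0,"rz":0,"grip":0},{"x":0,"y":0,"z":0,"rx":0,"ry":0,"rz":0,"grip":0},{"x":0,"y":0,"z":0,"rx":0,"ry":0,"rz":0,"grip":0},{"x":0,"y":0,"z":0,"rx":0,"ry":0,"rz":0,"grip":0},{"x":0,"y":0,"z":0,"rx":0,"ry":0,"rz":0,"grip":0},{"x":0,"y":0,"z":0,"rx":0,"ry":0,"rz":0,"grip":0},{"x":0,"y":0,"z":0,"rx":0,"ry":0,"rz":0,"grip":0},{"x":0,"y":0,"z":0,"rx":0,"ry":0,"rz":0,"grip":0},{"x":0,"y":0,"z":0,"rx":0,"ry":0,"rz":0,"grip":0}]' 50
```

```text
hub [ 0.45522556 -0.1044103   0.07226717] 5.545396216266558e-05 [ 0.45076369 -0.1044257   0.056     ]
time: 5.35
eef_pos: [0.4515, -0.1036, 0.0153]
tcp_rot: [1.0, -0.026, 0.0, 0.0]
contact_force: [-0.3, -0.1, -0.3]
opening: 1.001
finger_force: 0.0
time: 6.18
eef_pos: [0.4521, -0.1038, 0.0168]
tcp_rot: [1.0, -0.026, 0.001, 0.0]
contact_force: [-0.0, 1.0, 6.9]
opening: 0.288
finger_force: 50.4
```

```bash
python3 -m creep '[{"x":0,"y":0,"z":-12,"rx":0,"ry":0,"rz":0,"grip":0},{"x":0,"y":0,"z":-12,"rx":0,"ry":0,"rz":0,"grip":0},{"x":0,"y":0,"z":-12,"rx":0,"ry":0,"rz":0,"grip":0},{"x":0,"y":0,"z":-12,"rx":0,"ry":0,"rz":0,"grip":0},{"x":0,"y":0,"z":-12,"rx":0,"ry":0,"rz":0,"grip":0},{"x":0,"y":0,"z":-12,"rx":0,"ry":0,"rz":0,"grip":0},{"x":0,"y":0,"z":-12,"rx":0,"ry":0,"rz":0,"grip":0},{"x":0,"y":0,"z":-12,"rx":0,"ry":0,"rz":0,"grip":0},{"x":0,"y":0,"z":-12,"rx":0,"ry":0,"rz":0,"grip":0},{"x":0,"y":0,"z":-12,"rx":0,"ry":0,"rz":0,"grip":0}]' && python3 -m creep '[{"x":9,"y":20.7,"z":0,"rx":0,"ry":0,"rz":0,"grip":0},{"x":9,"y":20.7,"z":0,"rx":0,"ry":0,"rz":0,"grip":0},{"x":9,"y":20.7,"z":0,"rx":0,"ry":0,"rz":0,"grip":0},{"x":9,"y":20.7,"z":0,"rx":0,"ry":0,"rz":0,"grip":0},{"x":9,"y":20.7,"z":0,"rx":0,"ry":0,"rz":0,"grip":0},{"x":9,"y":20.7,"z":0,"rx":0,"ry":0,"rz":0,"grip":0},{"x":9,"y":20.7,"z":0,"rx":0,"ry":0,"rz":0,"grip":0},{"x":9,"y":20.7,"z":0,"rx":0,"ry":0,"rz":0,"grip":0},{"x":9,"y":20.7,"z":0,"rx":0,"ry":0,"rz":0,"grip":0},{"x":9,"y":20.7,"z":0,"rx":0,"ry":0,"rz":0,"grip":0}]' && python3 -m creep '[{"x":0,"y":0,"z":0,"rx":0,"ry":0,"rz":-6.17,"grip":0},{"x":0,"y":0,"z":0,"rx":0,"ry":0,"rz":-6.17,"grip":0},{"x":0,"y":0,"z":0,"rx":0,"ry":0,"rz":-6.17,"grip":0},{"x":0,"y":0,"z":0,"rx":0,"ry":0,"rz":-6.17,"grip":0},{"x":0,"y":0,"z":0,"rx":0,"ry":0,"rz":-6.17,"grip":0},{"x":0,"y":0,"z":0,"rx":0,"ry":0,"rz":-6.17,"grip":0},{"x":0,"y":0,"z":0,"rx":0,"ry":0,"rz":0,"grip":0},{"x":0,"y":0,"z":0,"rx":0,"ry":0,"rz":0,"grip":0},{"x":0,"y":0,"z":0,"rx":0,"ry":0,"rz":0,"grip":0},{"x":0,"y":0,"z":0,"rx":0,"ry":0,"rz":0,"grip":0}]' && python3 look.py g1 && python3 - <<'E'
from look import look
import cv2,numpy as np
a=cv2.imread('pics/g1.png'); b=look('gs','scene')['color']; c=look('gd','side')['color']
o=np.zeros((600,800,3),np.uint8); o[:480,:400]=a[:,120:520]; o[:300,400:]=cv2.resize(b[130:280,60:260],(400,300)); o[300:,400:]=cv2.resize(c[310:460,260:460],(400,300)); cv2.imwrite('pics/g.png',o)
E
```

```text
time: 7.02
eef_pos: [0.4504, -0.1031, 0.1353]
tcp_rot: [1.0, -0.026, -0.001, -0.0]
contact_force: [0.3, 0.2, -2.3]
opening: 0.29
finger_force: 49.4
time: 7.85
eef_pos: [0.5298, -0.3155, 0.1343]
tcp_rot: [1.0, -0.026, -0.001, -0.001]
contact_force: [0.4, -0.2, -1.6]
opening: 0.287
finger_force: 49.4
time: 8.68
eef_pos: [0.53, -0.3148, 0.1352]
tcp_rot: [0.957, 0.292, -0.0, -0.0]
contact_force: [0.3, 0.2, -1.5]
opening: 0.287
finger_force: 49.5
```

View pics/g.png

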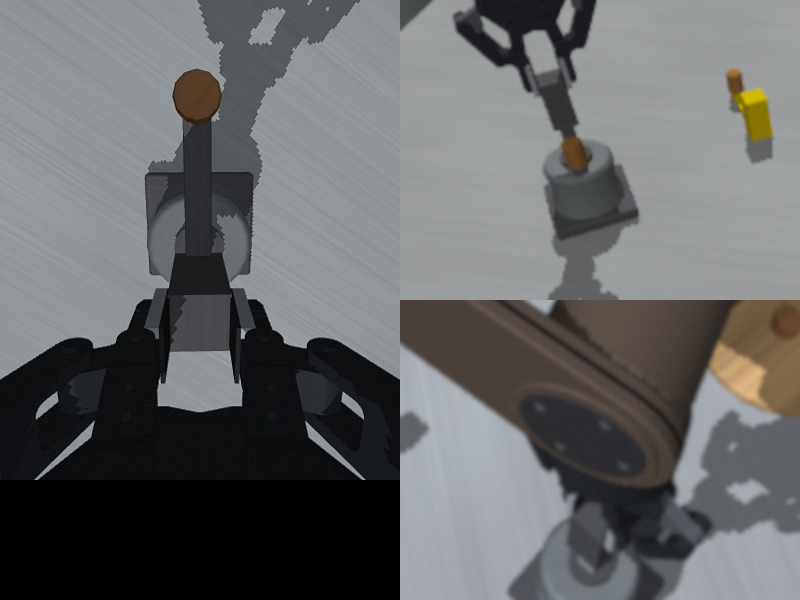

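The picture shows the crank held level between the pads with its knob at (316,95). Beneath it the mill's foot lies square to the gripper, with its back corners at (265,173) and (372,173). I'll check the crank's place in the hand and the mill's axis in this same view.

```bash
python3 - <<'E'
from h import *
from plant import ctrl
np.set_printoptions(precision=4,suppress=True)
c=pickle.load(open("g1.pkl","rb")); s=ctrl.get_state(); p=s["eef_pos"]; R=Ro.from_quat(s["tcp_rot"]).as_matrix()
zb=p[2]-.0168; print(p, "yaw",np.degrees(np.arctan2(R[1,0],R[0,0])))
t=lambda X:(R.T@(np.asarray(X)-p))*1000
hv=cv2.cvtColor(c["color"],cv2.COLOR_BGR2HSV); m=(hv[...,0]<18)&(hv[...,1]>90)&(hv[...,2]>85); m[150:]=0;m[:,:270]=0;m[:,370:]=0
b=max(blobs(m,50),key=lambda t:t[1][4]); k,r=cv2.minEnclosingCircle(np.argwhere(b[2])[:,::-1].astype(np.float32)); print(k,r)
k=(316.5,94.5)
K=plane(c,k,zb+.037); print("knob tool mm",t(K))
for q in [(290,294),(351,294),(352,351),(288,351)]: print("hubtop corner",t(plane(c,q,zb+.056)))
for q in [(265,173),(372.5,173)]: print("foot tool mm",t(plane(c,q,.008)), plane(c,q,.008))
M=[.531,-.3152,.096]; print("mill axis tool",t(M))
E
```

```text
[ 0.5302 -0.3148  0.1355] yaw 33.97382420050142
(315.5, 91.0) 21.10104751586914
knob tool mm [ 88.3922  -0.5833 -20.2008]
hubtop corner [ 11.7647 -11.3024 -39.1997]
hubtop corner [ 11.7528  13.2486 -39.2006]
hubtop corner [-14.5212  14.3363 -39.2004]
hubtop corner [-14.5042 -12.7762 -39.1994]
foot tool mm [ 45.4555 -44.7098 127.5025] [ 0.5429 -0.2524  0.008 ]
foot tool mm [ 45.4352  44.9395 127.4991] [ 0.593  -0.3267  0.008 ]
mill axis tool [ 0.4738  0.7601 39.5012]
```

The hub sits about 1.4 mm behind the tool axis, and the mill axis is about 0.5 mm ahead. I'll correct x by +1.9 and y by +0.3, then lower in two steps while watching the force.

```bash
python3 -m creep '[{"x":1.9,"y":0.3,"z":4,"rx":0,"ry":0,"rz":0,"grip":0},{"x":0,"y":0,"z":4,"rx":0,"ry":0,"rz":0,"grip":0},{"x":0,"y":0,"z":4,"rx":0,"ry":0,"rz":0,"grip":0},{"x":0,"y":0,"z":4,"rx":0,"ry":0,"rz":0,"grip":0},{"x":0,"y":0,"z":2,"rx":0,"ry":0,"rz":0,"grip":0},{"x":0,"y":0,"z":2,"rx":0,"ry":0,"rz":0,"grip":0},{"x":0,"y":0,"z":2,"rx":0,"ry":0,"rz":0,"grip":0},{"x":0,"y":0,"z":2,"rx":0,"ry":0,"rz":0,"grip":0},{"x":0,"y":0,"z":2,"rx":0,"ry":0,"rz":0,"grip":0},{"x":0,"y":0,"z":2,"rx":0,"ry":0,"rz":0,"grip":0}]'
```

```text
time: 9.67
eef_pos: [0.532, -0.3141, 0.1075]
tcp_rot: [0.956, 0.292, 0.0, 0.0]
contact_force: [0.6, 0.4, -2.0]
opening: 0.289
finger_force: 49.5
```

No contact force with the hub already about 6 mm below the shaft's top, so the bore is on. Going down the rest of the way.

```bash
python3 -m creep '[{"x":0,"y":0,"z":1.7,"rx":0,"ry":0,"rz":0,"grip":0},{"x":0,"y":0,"z":1.7,"rx":0,"ry":0,"rz":0,"grip":0},{"x":0,"y":0,"z":1.7,"rx":0,"ry":0,"rz":0,"grip":0},{"x":0,"y":0,"z":1.7,"rx":0,"ry":0,"rz":0,"grip":0},{"x":0,"y":0,"z":1.7,"rx":0,"ry":0,"rz":0,"grip":0},{"x":0,"y":0,"z":1.7,"rx":0,"ry":0,"rz":0,"grip":0},{"x":0,"y":0,"z":1.7,"rx":0,"ry":0,"rz":0,"grip":0},{"x":0,"y":0,"z":1.7,"rx":0,"ry":0,"rz":0,"grip":0},{"x":0,"y":0,"z":1.7,"rx":0,"ry":0,"rz":0,"grip":0},{"x":0,"y":0,"z":0,"rx":0,"ry":0,"rz":0,"grip":0}]'
```

```text
time: 10.5
eef_pos: [0.5319, -0.3141, 0.0921]
tcp_rot: [0.956, 0.292, -0.0, -0.0]
contact_force: [0.4, 0.7, -1.4]
opening: 0.29
finger_force: 49.5
```

```bash
python3 -m creep '[{"x":0,"y":0,"z":0.7,"rx":0,"ry":0,"rz":0,"grip":0},{"x":0,"y":0,"z":0.7,"rx":0,"ry":0,"rz":0,"grip":0},{"x":0,"y":0,"z":0,"rx":0,"ry":0,"rz":0,"grip":0},{"x":0,"y":0,"z":0,"rx":0,"ry":0,"rz":0,"grip":1},{"x":0,"y":0,"z":0,"rx":0,"ry":0,"rz":0,"grip":1},{"x":0,"y":0,"z":0,"rx":0,"ry":0,"rz":0,"grip":1},{"x":0,"y":0,"z":0,"rx":0,"ry":0,"rz":0,"grip":1},{"x":0,"y":0,"z":0,"rx":0,"ry":0,"rz":0,"grip":1},{"x":0,"y":0,"z":0,"rx":0,"ry":0,"rz":0,"grip":1},{"x":0,"y":0,"z":0,"rx":0,"ry":0,"rz":0,"grip":1}]' && python3 -m creep '[{"x":0,"y":0,"z":-10,"rx":0,"ry":0,"rz":0,"grip":1},{"x":0,"y":0,"z":-15,"rx":0,"ry":0,"rz":0,"grip":1},{"x":0,"y":0,"z":-15,"rx":0,"ry":0,"rz":0,"grip":1},{"x":0,"y":0,"z":-15,"rx":0,"ry":0,"rz":0,"grip":1},{"x":0,"y":0,"z":-15,"rx":0,"ry":0,"rz":0,"grip":1},{"x":0,"y":0,"z":-15,"rx":0,"ry":0,"rz":0,"grip":1},{"x":0,"y":0,"z":-15,"rx":0,"ry":0,"rz":0,"grip":1},{"x":0,"y":0,"z":-15,"rx":0,"ry":0,"rz":0,"grip":1},{"x":0,"y":0,"z":0,"rx":0,"ry":0,"rz":0,"grip":1},{"x":0,"y":0,"z":0,"rx":0,"ry":0,"rz":0,"grip":1}]' && python3 - <<'E'
from look import *
np.set_printoptions(precision=4,suppress=True)
w=look("s1"); S=look("s1s","scene"); D=look("s1d","side")
out=np.zeros((600,800,3),np.uint8); out[:480,:400]=w["color"][:,120:520]; out[:300,400:]=cv2.resize(S["color"][130:280,60:260],(400,300)); out[300:,400:]=cv2.resize(D["color"][310:460,260:460],(400,300)); cv2.imwrite("pics/s.png",out)
def tins(c,lo,box,n):
    h=cv2.cvtColor(c["color"],cv2.COLOR_BGR2HSV); x0,y0,x1,y1=box
    m=np.zeros(h.shape[:2],np.uint8); m[y0:y1,x0:x1]=((h[...,0]>12)&(h[...,0]<30)&(h[...,1]>lo))[y0:y1,x0:x1]
    m=cv2.morphologyEx(m,cv2.MORPH_OPEN,np.ones((3,3)))
    B=sorted(blobs(m,300),key=lambda t:t[0][0]); print(n,[ (b[0],b[1]) for b in B]); return B
A=tins(S,110,(290,205,470,285),"S"); B=tins(D,110,(250,140,345,285),"D")
for a,b in zip(A,sorted(B,key=lambda t:-t[0][1])): print("tin centre",*tri([(S,a[0]),(D,b[0])]))
E
```

```text
time: 11.33
eef_pos: [0.532, -0.3141, 0.0908]
tcp_rot: [0.956, 0.292, 0.0, -0.0]
contact_force: [-0.6, 0.5, -0.6]
opening: 1.003
finger_force: 0.0
time: 12.17
eef_pos: [0.5325, -0.3145, 0.2075]
tcp_rot: [0.956, 0.293, 0.001, 0.001]
contact_force: [-0.0, 0.0, -0.4]
opening: 0.998
finger_force: 0.0
S [(array([318.8155, 244.2003]), array([ 305,  220,   28,   50, 1263], dtype=int32)), (array([374.9076, 252.8338]), array([ 360,  228,   32,   51, 1342], dtype=int32)), (array([440.8029, 240.2873]), array([ 424,  216,   35,   50, 1319], dtype=int32))]
D [(array([317.4212, 237.3627]), array([301, 215,  32,  46, 907], dtype=int32))]
tin centre [0.5722 0.0805 0.0638] 0.010985997558967427
```

View pics/s.png

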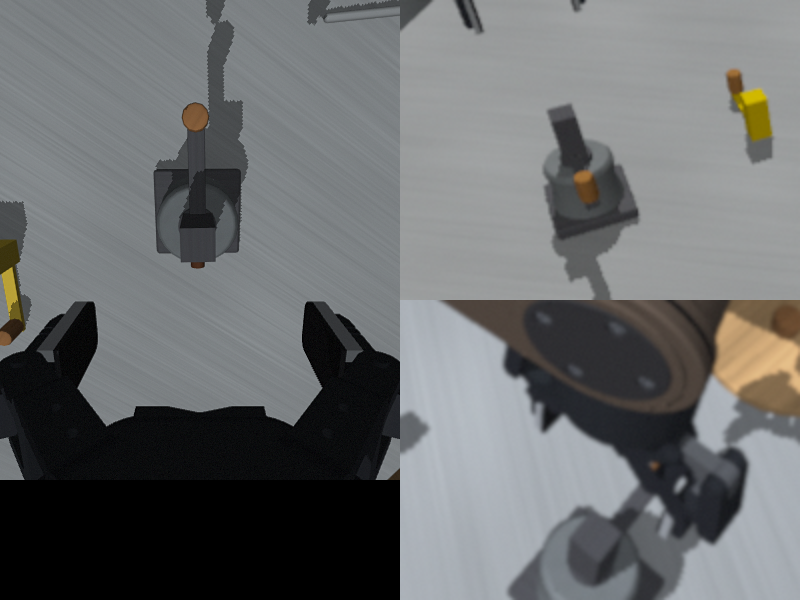

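The crank is on the mill and free, with the arm flat over the body and the hub at scene (141,184) and side (360,426). I'll check its height by triangulation and get rough tin positions.

```bash
python3 - <<'E'
from h import *
np.set_printoptions(precision=4,suppress=True)
S,D,W=[pickle.load(open(f,"rb")) for f in ("s1s.pkl","s1d.pkl","s1.pkl")]
print("hub top (expect .131)",*tri([(S,(141,184)),(D,(360,426))]))
print("wrist on z=.131:",plane(W,(317.5,245),.131))
def low(D,T=70):
    h=cv2.cvtColor(D["color"],cv2.COLOR_BGR2HSV)[140:285,250:345]
    m=cv2.morphologyEx(((h[...,0]>10)&(h[...,0]<30)&(h[...,1]>T)).astype(np.uint8),cv2.MORPH_OPEN,np.ones((3,3)))
    return [(b[0]+[250,140],b[1]) for b in blobs(m,100)]
d0=pickle.load(open("d0.pkl","rb"))["side"]
for T in (70,140): print(T,low(d0,T))
sc=[(318.8,244.2),(374.9,252.8),(440.8,240.3)]; sd=[(319,251),(311,211),(276,177)]
for a,b in zip(sc,sd): print(plane(S,a,.05),plane(d0,b,.05),*tri([(S,a),(d0,b)]))
E
```

```text
hub top (expect .131) [ 0.5313 -0.3139  0.1363] 0.002023316839060783
wrist on z=.131: [ 0.5307 -0.3153  0.131 ]
70 [(array([275.667 , 176.1401]), array([ 13,  15,  26,  44, 949], dtype=int32)), (array([314.7711, 231.5086]), array([  48,   48,   35,   87, 2206], dtype=int32))]
140 [(array([275.7968, 176.202 ]), array([ 14,  17,  24,  40, 812], dtype=int32)), (array([314.828 , 231.6237]), array([  49,   50,   33,   84, 1948], dtype=int32))]
[0.5695 0.0715 0.05  ] [0.5643 0.0668 0.05  ] [0.565  0.0706 0.0455] 0.00020044739355350811
[0.5785 0.1879 0.05  ] [0.5732 0.1837 0.05  ] [0.5741 0.1879 0.0456] 3.704133753458826e-05
[0.5223 0.3207 0.05  ] [0.516  0.3148 0.05  ] [0.5166 0.3216 0.0444] 0.00033129706178708823
```

The crank's seated height and position check out: on-axis within 1 mm in the wrist view. Next, over the first tin with the tool yaw turned to 0, so the fingers close along y.

```bash
python3 -m creep '[{"x":24.2,"y":-30.1,"z":0,"rx":0,"ry":0,"rz":0,"grip":1},{"x":24.2,"y":-30.1,"z":0,"rx":0,"ry":0,"rz":0,"grip":1},{"x":24.2,"y":-30.1,"z":0,"rx":0,"ry":0,"rz":0,"grip":1},{"x":24.2,"y":-30.1,"z":0,"rx":0,"ry":0,"rz":0,"grip":1},{"x":24.2,"y":-30.1,"z":0,"rx":0,"ry":0,"rz":0,"grip":1},{"x":24.2,"y":-30.1,"z":0,"rx":0,"ry":0,"rz":0,"grip":1},{"x":24.2,"y":-30.1,"z":0,"rx":0,"ry":0,"rz":0,"grip":1},{"x":24.2,"y":-30.1,"z":0,"rx":0,"ry":0,"rz":0,"grip":1},{"x":24.2,"y":-30.1,"z":0,"rx":0,"ry":0,"rz":0,"grip":1},{"x":24.2,"y":-30.1,"z":0,"rx":0,"ry":0,"rz":0,"grip":1}]' && python3 -m creep '[{"x":0,"y":0,"z":0,"rx":0,"ry":0,"rz":6.8,"grip":1},{"x":0,"y":0,"z":0,"rx":0,"ry":0,"rz":6.8,"grip":1},{"x":0,"y":0,"z":0,"rx":0,"ry":0,"rz":6.8,"grip":1},{"x":0,"y":0,"z":0,"rx":0,"ry":0,"rz":6.8,"grip":1},{"x":0,"y":0,"z":0,"rx":0,"ry":0,"rz":6.8,"grip":1},{"x":0,"y":0,"z":0,"rx":0,"ry":0,"rz":0,"grip":1},{"x":0,"y":0,"z":0,"rx":0,"ry":0,"rz":0,"grip":1},{"x":0,"y":0,"z":0,"rx":0,"ry":0,"rz":0,"grip":1},{"x":0,"y":0,"z":0,"rx":0,"ry":0,"rz":0,"grip":1},{"x":0,"y":0,"z":0,"rx":0,"ry":0,"rz":0,"grip":1}]' && python3 look.py t1 && python3 -m creep '[{"x":0,"y":-20,"z":0,"rx":0,"ry":0,"rz":0,"grip":1},{"x":0,"y":-20,"z":0,"rx":0,"ry":0,"rz":0,"grip":1},{"x":0,"y":-20,"z":0,"rx":0,"ry":0,"rz":0,"grip":1},{"x":0,"y":0,"z":0,"rx":0,"ry":0,"rz":0,"grip":1},{"x":0,"y":0,"z":0,"rx":0,"ry":0,"rz":0,"grip":1},{"x":0,"y":0,"z":0,"rx":0,"ry":0,"rz":0,"grip":1},{"x":0,"y":0,"z":0,"rx":0,"ry":0,"rz":0,"grip":1},{"x":0,"y":0,"z":0,"rx":0,"ry":0,"rz":0,"grip":1},{"x":0,"y":0,"z":0,"rx":0,"ry":0,"rz":0,"grip":1},{"x":0,"y":0,"z":0,"rx":0,"ry":0,"rz":0,"grip":1}]' && python3 look.py t2 && python3 - <<'E'
import cv2,numpy as np
a=[cv2.imread(f'pics/t{i}.png')[:320,:640] for i in (1,2)]
cv2.imwrite('pics/tt.png',cv2.resize(np.vstack(a),(600,600)))
E
```

```text
time: 13.15
eef_pos: [0.5633, 0.0727, 0.2045]
tcp_rot: [0.956, 0.292, -0.001, -0.0]
contact_force: [0.3, -0.1, 0.1]
opening: 1.0
finger_force: 0.0
time: 13.98
eef_pos: [0.5641, 0.0708, 0.2056]
tcp_rot: [1.0, 0.001, -0.0, -0.0]
contact_force: [-0.9, 0.4, 0.8]
opening: 1.0
finger_force: 0.0
time: 14.87
eef_pos: [0.5642, 0.1303, 0.2058]
tcp_rot: [1.0, -0.0, -0.0, 0.0]
contact_force: [-0.6, 0.5, -0.4]
opening: 1.0
finger_force: 0.0
```

View pics/tt.png

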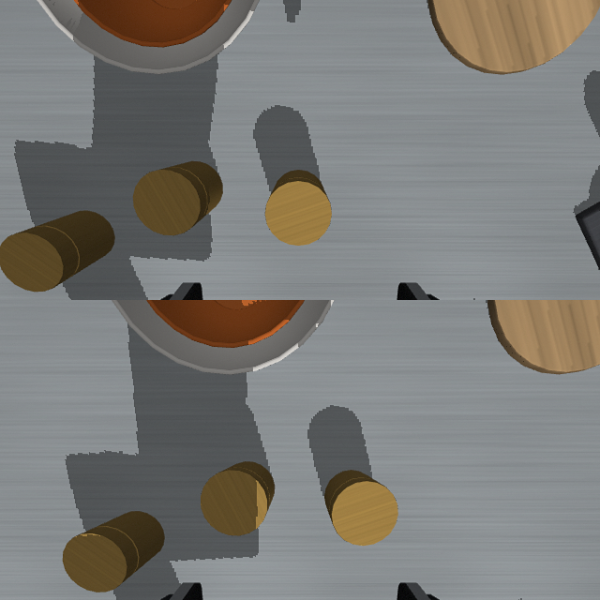

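All three tin tops show in both views. In full-size pixels, t1 has A (318,226), B (180,216) and C (35,280), and t2 has A (389,227), B (250,217) and C (103,276).

```bash
python3 - <<'E'
from h import *
np.set_printoptions(precision=4,suppress=True)
a,b=[pickle.load(open(f"t{i}.pkl","rb")) for i in (1,2)]
for n,p,q in (("A",(317.9,226.1),(388.8,227.2)),("B",(180.3,215.5),(249.6,216.5)),("C",(35.2,279.5),(103.5,276.3))):
    print(n,*tri([(a,p),(b,q)]),plane(a,p,.09)[:2],plane(b,q,.09)[:2])
    e=plane(a,np.add(p,(35,0)),.09)-plane(a,p,.09); print("  35px =",np.linalg.norm(e))
for q in ((230*640/600,72*320/300),): print("bowl near rim",plane(b,q,.075))
E
```

```text
A [0.5669 0.071  0.0895] 0.00040141505615694896 [0.5675 0.0709] [0.5666 0.071 ]
  35px = 0.029274528059405436
B [0.5738 0.1893 0.0795] 0.00025968158228815085 [0.5763 0.185 ] [0.5758 0.1871]
  35px = 0.02899430192288059
C [0.5205 0.3184 0.0891] 0.0016439543161091245 [0.5191 0.318 ] [0.5227 0.3175]
  35px = 0.03056427045164348
bowl near rim [0.6843 0.1873 0.075 ]
```

The tins are found: A (0.567, 0.071), B (0.576, 0.187) and C (0.521, 0.318). A and C tops triangulate to 89–90 mm; B's comes out at 80 mm, but its two plane casts agree to 2 mm. I'll start with B, reading the unloaded wrist force first.

```bash
cat > weigh.py <<'E'
import numpy as np
from plant import ctrl, optics
f=[]
for _ in range(10): optics.read_camera("wrist"); f.append(ctrl.get_state()["contact_force"])
f=np.array(f); s=ctrl.get_state()
print("F mean",f.mean(0).round(2),"std",f.std(0).round(2),"pos",s["eef_pos"].round(4),"t",round(s["time"],2))
E
python3 -m creep '[{"x":3,"y":-14.2,"z":0,"rx":0,"ry":0,"rz":0,"grip":1},{"x":3,"y":-14.2,"z":0,"rx":0,"ry":0,"rz":0,"grip":1},{"x":3,"y":-14.2,"z":0,"rx":0,"ry":0,"rz":0,"grip":1},{"x":3,"y":-14.2,"z":0,"rx":0,"ry":0,"rz":0,"grip":1},{"x":0,"y":0,"z":15,"rx":0,"ry":0,"rz":0,"grip":1},{"x":0,"y":0,"z":15,"rx":0,"ry":0,"rz":0,"grip":1},{"x":0,"y":0,"z":15,"rx":0,"ry":0,"rz":0,"grip":1},{"x":0,"y":0,"z":15,"rx":0,"ry":0,"rz":0,"grip":1},{"x":0,"y":0,"z":15,"rx":0,"ry":0,"rz":0,"grip":1},{"x":0,"y":0,"z":10,"rx":0,"ry":0,"rz":0,"grip":1}]' 40 && python3 weigh.py && python3 - <<'E'
from look import *
w=look("b1"); h=cv2.cvtColor(w["color"],cv2.COLOR_BGR2HSV); m=((h[...,0]>12)&(h[...,0]<30)&(h[...,1]>90))
for b in blobs(m.astype(np.uint8),1500): print(b[0],b[1]); 
E
```

```text
time: 15.75
eef_pos: [0.5754, 0.189, 0.1189]
tcp_rot: [1.0, 0.001, -0.001, 0.0]
contact_force: [-0.5, -0.9, -0.0]
opening: 1.002
finger_force: 0.0
F mean [-0.14 -0.45 -0.13] std [0.78 0.54 0.52] pos [0.5767 0.1877 0.1218] t 16.25
[317.80205349 255.17932187] [ 270  196   97  114 8376]
[487.69666791 264.70448622] [  419   208   137   116 10744]
[132.60693572 315.66155147] [  69  261  135  115 8276]
```

Tin B is centred between the fingers (columns 270–367, against 318.8). Going down, gripping and lifting a little to weigh it.

```bash
python3 -m creep '[{"x":0,"y":0,"z":9,"rx":0,"ry":0,"rz":0,"grip":1},{"x":0,"y":0,"z":9,"rx":0,"ry":0,"rz":0,"grip":1},{"x":0,"y":0,"z":9,"rx":0,"ry":0,"rz":0,"grip":1},{"x":0,"y":0,"z":9,"rx":0,"ry":0,"rz":0,"grip":1},{"x":0,"y":0,"z":9,"rx":0,"ry":0,"rz":0,"grip":1},{"x":0,"y":0,"z":9,"rx":0,"ry":0,"rz":0,"grip":1},{"x":0,"y":0,"z":9,"rx":0,"ry":0,"rz":0,"grip":1},{"x":0,"y":0,"z":9,"rx":0,"ry":0,"rz":0,"grip":1},{"x":0,"y":0,"z":9,"rx":0,"ry":0,"rz":0,"grip":1},{"x":0,"y":0,"z":0,"rx":0,"ry":0,"rz":0,"grip":1}]' && python3 -m creep '[{"x":0,"y":0,"z":0,"rx":0,"ry":0,"rz":0,"grip":0.6},{"x":0,"y":0,"z":0,"rx":0,"ry":0,"rz":0,"grip":0.5},{"x":0,"y":0,"z":0,"rx":0,"ry":0,"rz":0,"grip":0},{"x":0,"y":0,"z":0,"rx":0,"ry":0,"rz":0,"grip":0},{"x":0,"y":0,"z":0,"rx":0,"ry":0,"rz":0,"grip":0},{"x":0,"y":0,"z":0,"rx":0,"ry":0,"rz":0,"grip":0},{"x":0,"y":0,"z":0,"rx":0,"ry":0,"rz":0,"grip":0},{"x":0,"y":0,"z":0,"rx":0,"ry":0,"rz":0,"grip":0},{"x":0,"y":0,"z":0,"rx":0,"ry":0,"rz":0,"grip":0},{"x":0,"y":0,"z":0,"rx":0,"ry":0,"rz":0,"grip":0}]' 40 && python3 -m creep '[{"x":0,"y":0,"z":-4,"rx":0,"ry":0,"rz":0,"grip":0},{"x":0,"y":0,"z":-5,"rx":0,"ry":0,"rz":0,"grip":0},{"x":0,"y":0,"z":-5,"rx":0,"ry":0,"rz":0,"grip":0},{"x":0,"y":0,"z":-5,"rx":0,"ry":0,"rz":0,"grip":0},{"x":0,"y":0,"z":-5,"rx":0,"ry":0,"rz":0,"grip":0},{"x":0,"y":0,"z":-4,"rx":0,"ry":0,"rz":0,"grip":0},{"x":0,"y":0,"z":-2,"rx":0,"ry":0,"rz":0,"grip":0},{"x":0,"y":0,"z":0,"rx":0,"ry":0,"rz":0,"grip":0},{"x":0,"y":0,"z":0,"rx":0,"ry":0,"rz":0,"grip":0},{"x":0,"y":0,"z":0,"rx":0,"ry":0,"rz":0,"grip":0}]' && python3 weigh.py
```

```text
time: 17.13
eef_pos: [0.5745, 0.1873, 0.0372]
tcp_rot: [1.0, 0.0, -0.002, 0.0]
contact_force: [-0.6, 0.9, -0.3]
opening: 1.0
finger_force: 0.0
time: 17.97
eef_pos: [0.577, 0.1878, 0.0408]
tcp_rot: [1.0, 0.0, 0.001, -0.0]
contact_force: [0.4, 1.6, 5.5]
opening: 0.689
finger_force: 43.7
time: 18.8
eef_pos: [0.5759, 0.1876, 0.0695]
tcp_rot: [1.0, 0.0, -0.0, 0.0]
contact_force: [0.4, -0.2, -2.0]
opening: 0.692
finger_force: 43.3
F mean [-0.07 -0.04 -2.09] std [0.63 0.59 0.49] pos [0.5761 0.1876 0.0698] t 19.3
```

B weighs about 2.0 N, so it is light. Putting it back and going to A.

```bash
python3 -m creep '[{"x":0,"y":0,"z":5,"rx":0,"ry":0,"rz":0,"grip":0},{"x":0,"y":0,"z":5,"rx":0,"ry":0,"rz":0,"grip":0},{"x":0,"y":0,"z":5,"rx":0,"ry":0,"rz":0,"grip":0},{"x":0,"y":0,"z":5,"rx":0,"ry":0,"rz":0,"grip":0},{"x":0,"y":0,"z":4,"rx":0,"ry":0,"rz":0,"grip":0},{"x":0,"y":0,"z":3,"rx":0,"ry":0,"rz":0,"grip":0},{"x":0,"y":0,"z":2,"rx":0,"ry":0,"rz":0,"grip":0},{"x":0,"y":0,"z":1,"rx":0,"ry":0,"rz":0,"grip":0},{"x":0,"y":0,"z":0,"rx":0,"ry":0,"rz":0,"grip":0},{"x":0,"y":0,"z":0,"rx":0,"ry":0,"rz":0,"grip":0}]' && python3 -m creep '[{"x":0,"y":0,"z":0,"rx":0,"ry":0,"rz":0,"grip":0.75},{"x":0,"y":0,"z":0,"rx":0,"ry":0,"rz":0,"grip":0.85},{"x":0,"y":0,"z":0,"rx":0,"ry":0,"rz":0,"grip":1},{"x":0,"y":0,"z":0,"rx":0,"ry":0,"rz":0,"grip":1},{"x":0,"y":0,"z":0,"rx":0,"ry":0,"rz":0,"grip":1},{"x":0,"y":0,"z":0,"rx":0,"ry":0,"rz":0,"grip":1},{"x":0,"y":0,"z":0,"rx":0,"ry":0,"rz":0,"grip":1},{"x":0,"y":0,"z":-5,"rx":0,"ry":0,"rz":0,"grip":1},{"x":0,"y":0,"z":-10,"rx":0,"ry":0,"rz":0,"grip":1},{"x":0,"y":0,"z":-15,"rx":0,"ry":0,"rz":0,"grip":1}]' && python3 -m creep '[{"x":0,"y":0,"z":-15,"rx":0,"ry":0,"rz":0,"grip":1},{"x":0,"y":0,"z":-15,"rx":0,"ry":0,"rz":0,"grip":1},{"x":0,"y":0,"z":-15,"rx":0,"ry":0,"rz":0,"grip":1},{"x":0,"y":0,"z":-15,"rx":0,"ry":0,"rz":0,"grip":1},{"x":-2,"y":26,"z":0,"rx":0,"ry":0,"rz":0,"grip":1},{"x":-2,"y":26,"z":0,"rx":0,"ry":0,"rz":0,"grip":1},{"x":-2,"y":26,"z":0,"rx":0,"ry":0,"rz":0,"grip":1},{"x":-2,"y":26,"z":0,"rx":0,"ry":0,"rz":0,"grip":1},{"x":-1,"y":12.6,"z":0,"rx":0,"ry":0,"rz":0,"grip":1},{"x":0,"y":0,"z":0,"rx":0,"ry":0,"rz":0,"grip":1}]' && python3 - <<'E'
from look import *
w=look("a1"); h=cv2.cvtColor(w["color"],cv2.COLOR_BGR2HSV); m=((h[...,0]>12)&(h[...,0]<30)&(h[...,1]>90))
for b in blobs(m.astype(np.uint8),1500): print(b[0],b[1]); 
E
```

```text
time: 20.13
eef_pos: [0.5768, 0.1876, 0.0408]
tcp_rot: [1.0, 0.0, 0.001, 0.0]
contact_force: [-1.0, -0.2, 3.4]
opening: 0.691
finger_force: 43.6
time: 20.97
eef_pos: [0.5751, 0.1874, 0.0694]
tcp_rot: [1.0, 0.0, -0.001, 0.0]
contact_force: [-0.1, -0.4, 0.5]
opening: 0.998
finger_force: 0.0
time: 21.8
eef_pos: [0.5675, 0.069, 0.1308]
tcp_rot: [1.0, -0.001, 0.001, 0.0]
contact_force: [0.6, 0.4, -0.4]
opening: 1.0
finger_force: 0.0
[577.19164587  28.59661106] [ 498    0  142   67 7613]
[146.82858532 235.08653379] [   81   184   135   107 10285]
[314.39182879 251.61647211] [ 268  195   93  110 7710]
[ 32.09257455 289.78113428] [   0  249   77   98 5131]
```

B stands upright again (a blob of normal size at (147,235)). A is 2 mm to the left of centre, so I shift y by -2 and repeat.

```bash
python3 -m creep '[{"x":0,"y":-2,"z":0,"rx":0,"ry":0,"rz":0,"grip":1},{"x":0,"y":0,"z":11,"rx":0,"ry":0,"rz":0,"grip":1},{"x":0,"y":0,"z":11,"rx":0,"ry":0,"rz":0,"grip":1},{"x":0,"y":0,"z":11,"rx":0,"ry":0,"rz":0,"grip":1},{"x":0,"y":0,"z":11,"rx":0,"ry":0,"rz":0,"grip":1},{"x":0,"y":0,"z":11,"rx":0,"ry":0,"rz":0,"grip":1},{"x":0,"y":0,"z":11,"rx":0,"ry":0,"rz":0,"grip":1},{"x":0,"y":0,"z":11,"rx":0,"ry":0,"rz":0,"grip":1},{"x":0,"y":0,"z":11,"rx":0,"ry":0,"rz":0,"grip":1},{"x":0,"y":0,"z":2,"rx":0,"ry":0,"rz":0,"grip":1}]' && python3 -m creep '[{"x":0,"y":0,"z":0,"rx":0,"ry":0,"rz":0,"grip":0.6},{"x":0,"y":0,"z":0,"rx":0,"ry":0,"rz":0,"grip":0.5},{"x":0,"y":0,"z":0,"rx":0,"ry":0,"rz":0,"grip":0},{"x":0,"y":0,"z":0,"rx":0,"ry":0,"rz":0,"grip":0},{"x":0,"y":0,"z":0,"rx":0,"ry":0,"rz":0,"grip":0},{"x":0,"y":0,"z":0,"rx":0,"ry":0,"rz":0,"grip":0},{"x":0,"y":0,"z":0,"rx":0,"ry":0,"rz":0,"grip":0},{"x":0,"y":0,"z":0,"rx":0,"ry":0,"rz":0,"grip":0},{"x":0,"y":0,"z":0,"rx":0,"ry":0,"rz":0,"grip":0},{"x":0,"y":0,"z":0,"rx":0,"ry":0,"rz":0,"grip":0}]' 40 && python3 -m creep '[{"x":0,"y":0,"z":-4,"rx":0,"ry":0,"rz":0,"grip":0},{"x":0,"y":0,"z":-5,"rx":0,"ry":0,"rz":0,"grip":0},{"x":0,"y":0,"z":-5,"rx":0,"ry":0,"rz":0,"grip":0},{"x":0,"y":0,"z":-5,"rx":0,"ry":0,"rz":0,"grip":0},{"x":0,"y":0,"z":-5,"rx":0,"ry":0,"rz":0,"grip":0},{"x":0,"y":0,"z":-4,"rx":0,"ry":0,"rz":0,"grip":0},{"x":0,"y":0,"z":-2,"rx":0,"ry":0,"rz":0,"grip":0},{"x":0,"y":0,"z":0,"rx":0,"ry":0,"rz":0,"grip":0},{"x":0,"y":0,"z":0,"rx":0,"ry":0,"rz":0,"grip":0},{"x":0,"y":0,"z":0,"rx":0,"ry":0,"rz":0,"grip":0}]' && python3 weigh.py
```

```text
time: 22.68
eef_pos: [0.5654, 0.073, 0.0369]
tcp_rot: [1.0, 0.0, -0.002, -0.0]
contact_force: [-0.5, -0.1, -0.6]
opening: 1.005
finger_force: 0.0
time: 23.52
eef_pos: [0.568, 0.0729, 0.0407]
tcp_rot: [1.0, 0.0, 0.001, 0.0]
contact_force: [1.2, -1.5, 3.5]
opening: 0.686
finger_force: 44.2
time: 24.35
eef_pos: [0.5669, 0.073, 0.0695]
tcp_rot: [1.0, 0.0, -0.0, -0.0]
contact_force: [-0.4, 0.6, -3.5]
opening: 0.684
finger_force: 43.8
F mean [ 0.21  0.15 -4.34] std [0.56 0.57 0.55] pos [0.5671 0.073  0.0698] t 24.85
```

A weighs about 4.2 N, 2.2 N more than B. If C were the heaviest, C would weigh at least 6.0 N, and the limit is 4.7 N, so A is the heaviest. Lifting it to 20 cm.

```bash
python3 -m creep '[{"x":0,"y":0,"z":-10,"rx":0,"ry":0,"rz":0,"grip":0},{"x":0,"y":0,"z":-18,"rx":0,"ry":0,"rz":0,"grip":0},{"x":0,"y":0,"z":-20,"rx":0,"ry":0,"rz":0,"grip":0},{"x":0,"y":0,"z":-20,"rx":0,"ry":0,"rz":0,"grip":0},{"x":0,"y":0,"z":-20,"rx":0,"ry":0,"rz":0,"grip":0},{"x":0,"y":0,"z":-20,"rx":0,"ry":0,"rz":0,"grip":0},{"x":0,"y":0,"z":-20,"rx":0,"ry":0,"rz":0,"grip":0},{"x":0,"y":0,"z":-20,"rx":0,"ry":0,"rz":0,"grip":0},{"x":0,"y":0,"z":-15,"rx":0,"ry":0,"rz":0,"grip":0},{"x":0,"y":0,"z":-8,"rx":0,"ry":0,"rz":0,"grip":0}]' && python3 -m creep '[{"x":0,"y":0,"z":0,"rx":0,"ry":0,"rz":0,"grip":0},{"x":0,"y":0,"z":0,"rx":0,"ry":0,"rz":0,"grip":0},{"x":0,"y":0,"z":0,"rx":0,"ry":0,"rz":0,"grip":0},{"x":0,"y":0,"z":0,"rx":0,"ry":0,"rz":0,"grip":0},{"x":0,"y":0,"z":0,"rx":0,"ry":0,"rz":0,"grip":0},{"x":0,"y":0,"z":0,"rx":0,"ry":0,"rz":0,"grip":0},{"x":0,"y":0,"z":0,"rx":0,"ry":0,"rz":0,"grip":0},{"x":0,"y":0,"z":0,"rx":0,"ry":0,"rz":0,"grip":0},{"x":0,"y":0,"z":0,"rx":0,"ry":0,"rz":0,"grip":0},{"x":0,"y":0,"z":0,"rx":0,"ry":0,"rz":0,"grip":0}]' && python3 weigh.py && python3 -c "from look import look; look('fin','scene')"
```

```text
time: 25.68
eef_pos: [0.5683, 0.073, 0.2446]
tcp_rot: [1.0, 0.0, 0.003, 0.0]
contact_force: [0.6, -0.5, -4.3]
opening: 0.686
finger_force: 44.3
time: 26.52
eef_pos: [0.5672, 0.073, 0.2408]
tcp_rot: [1.0, 0.0, 0.0, 0.0]
contact_force: [0.5, 0.5, -4.8]
opening: 0.689
finger_force: 44.3
F mean [ 0.13 -0.15 -4.18] std [0.5  0.55 0.51] pos [0.5672 0.073  0.2408] t 27.02
```

View pics/fin.png

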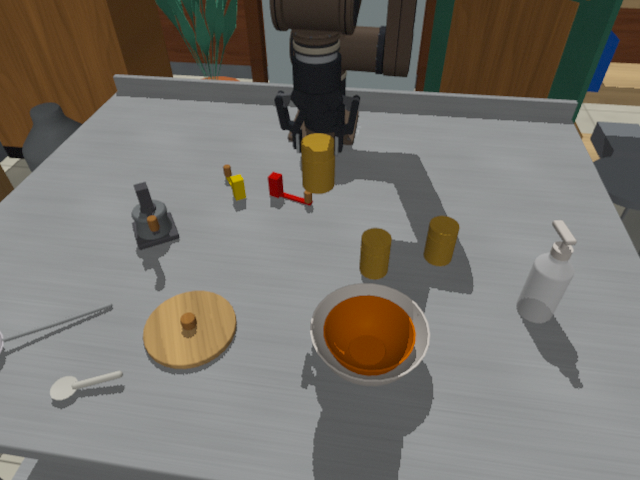

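The final picture shows the crank seated on the mill (150,215), tin A held upright at (318,165), tins B and C standing at (376,253) and (441,241), and the bystanders where they were. Handing in.

```bash
python3 -c "from plant import sign_off; print(sign_off())"
```

```text
the job is handed in; nothing more can be done
None
```

The job is handed in at about 27 s, no verdict shown: the crank is fully down on the mill's shaft and let go, and tin A (about 4.2 N, against B's 2.0 N) is held upright with its underside about 20 cm above the cart; I did not lift tin C, because A's weight left no room under the 4.7 N limit for C to be the heaviest.

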